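Hang the stencil on the easel's two pins and lock it

TASK

On the little sloping easel, slide the metal stencil along the ledge, keeping its lower edge down on the ledge, until both pins come up through its two round holes and it drops flat against the board. Then swing the wooden turn-button down over the stencil's upper edge as far as it goes, so that it points straight down the slope and locks the stencil. Leave the bowl, the jar and the paint bottle where they stand.

Things in the scene. Friction and masses are not known exactly. Their poses are not given: they have to be found in the camera images.
- board: Fixed plywood easel board sloping up away from the robot at 25 degrees, 240 mm up the slope x 400 mm wide; stands elsewhere and turned each time. Origin: middle of its lower edge on its upper face, 20 mm above the table. x up the slope, y along the ledge (to the left), z squarely out of the face. On its lower edge a wooden ledge, 12 mm deep (x 0 to 12), 16 mm high.
- pin0 (a point): Foot, on the board's face, of the right-hand of two fixed steel pins, each 10 mm in diameter, standing 14 mm out of the face with a domed tip. Board frame: x 117, y -80, z 0 mm. Hidden under the stencil at first; the turn-button's pivot lies midway between the pins, 48 mm further up the slope.
- pin1 (a point): Foot of the left-hand pin, 100 mm from pin0. Board frame: x 117, y +20, z 0 mm.
- stencil: Loose aluminium plate, 130 (x, up the slope) x 260 (y, left) x 5 mm, 0.3 kg, two round holes near its upper edge, rectangular cut-outs below. Origin: centre of its underside. At first its lower edge stands on the ledge and its upper part on the pins' tips (8 degrees steeper than the board), 25 to 70 mm too far to +y. Once the holes meet the pins it drops flat by its own weight.
- lip (a point): Centre of the stencil's left-hand (+y) upturned lip: stencil frame x 0, y 128, z 14 mm. Each short side has such a lip, 110 mm long, 4 mm thick, its top 23 mm above the plate's underside. A push of a few N on its outer face (stencil y = 130 mm) towards -y slides the stencil.
- hole0 (a point): Centre, at the underside, of the stencil's right-hand 14 mm hole (stencil frame x 40, y -50, z 0 mm); it goes on pin0.
- hole1 (a point): Centre, at the underside, of the left-hand 14 mm hole (stencil frame x 40, y 50, z 0 mm); it goes on pin1.
- lower_edge (a point): Middle of the stencil's lower edge at its underside (stencil frame x -65, y 0, z 0 mm).
- pivot (a point): Pivot of the wooden turn-button: board frame x 165, y -30, z 7 mm.
- turnbutton (a joint): Angle of the turn-button, a dark wooden bar 16 wide, 6 thick, reaching 55 mm from the pivot, underside 7 mm off the board's face, turning about board z. 0: points to +y (left), clear of the stencil; down to -0.8: up the slope; +1.57 (end stop): straight down the slope (-x) over the stencil's upper edge. About 1 N at the knob turns it; it stays where left.
- knob (a point): Middle of the upright knob near the free end of the turn-button, 12 mm in diameter, 20 mm tall, 47 mm from the pivot. It spans 13 to 33 mm out from the board's face; this point is at 23 mm.
- bowl: White bowl, 120 mm across, 55 mm high, standing right of the easel; origin under its centre. A bystander.
- jar: Plaster-coated jar, 74 mm across, 105 mm high, left of the easel; origin under its centre. A bystander.
- paint: Paint bottle, 60 mm across, 160 mm high, left of the easel; origin under its centre. A bystander.

How it is judged (in metres and radians):
On the way, in this order (a step that is already met when the one before it is completed fails the run):
1. the stencil is slid until both pins are through its two holes and it lies flat on the board (distance between hole0 and pin0 below 0.005 m and distance between hole1 and pin1 below 0.005 m and angle between the z axis of stencil and the z axis of board, either way round below 0.04 rad), for 0.2 s.
2. the turn-button is swung down over the stencil's upper edge (value of joint turnbutton above 1.35 rad), for 0.2 s.
At the end, for the whole second after the job is handed in: Each hole's centre (at the underside) is within 5 mm of the foot of its pin, the stencil lies flat on the board (within 0.04 rad) and at rest, and the turn-button stands at more than 1.35 rad (within about 12 degrees of straight down the slope) (all of step 1 and value of joint turnbutton above 1.35 rad and linear speed of stencil below 0.01 m/s); the robot touches nothing.
It fails at once if the stencil's lower edge is lifted more than 20 mm off the board or carried more than 35 mm up from the board's lower edge (z of lower_edge in the frame of board above 0.02 m or x of lower_edge in the frame of board above 0.035 m).
It fails at once if the bowl, jar or paint bottle is moved more than 25 mm (distance of any of bowl, jar, paint from where it was at the start of the episode above 0.025 m).
It also fails if it takes over 54 s, if anything falls off the work surface, if the arm or the gripper's body presses on something with over 40 N, if the wrist force passes 120 N, or if a joint passes its speed limit or range.

ROBOT

A 7-joint arm with a two-finger parallel gripper is mounted at the origin on the work surface. World frame = base frame: x ahead of the robot, y to its left, z up, the work surface at z = 0. Lengths are in mm, angles in rad, forces in N, time in s.
With the tool pointing down it reaches from about 400 to 875 mm from the base axis. Payload 4.4 kg.
Tool frame: the origin (TCP) lies midway between the tips of the shut fingers; the grasp point (between the pads) lies 19 mm behind it (arm.hold_point_z is the distance from the TCP to the grasp point, in mm); z points along the fingers, x is the direction in which the jaws open and shut, and the axes are right-handed (so a half turn about z gives the same grasp; the last joint's range is limited). The gripper opens to 85 mm and grips with 20 to 120 N. Pads are 22 mm wide; open, the fingers measure 114 mm over their backs; the gripper's body (76 mm by 85 mm) begins 54 mm behind the grasp point. The pads swing forward as they close: fully open they stand 13 mm farther back than shut.
Start: joints at [-1.265, 0.628, 0.038, 1.517, -0.027, 0.996, -0.02], TCP at [236.118, 605.612, 231.313] pointing down, gripper open.
Joint ranges: [-3.06, 3.06], [-0.37, 2.12], [-1.25, 1.32], [0.18, 2.47], [-1.1, 4.24], [0.23, 1.98], [-2.94, 2.94]. Speed limits (rad/s): [2.57, 2.57, 3.14, 3.14, 3.14, 3.14, 3.14].

INTERFACE

Orientations are given as a rotation vector (axis times angle).
In Python, from bench import arm gives the robot as it stands.
- The arm moves only by the tool step_arm, never from a script. Its argument "rows" is a list of rows, each a list of 7 numbers: the shift along the world's x, y, z in cm, then the turn, a rotation vector about the world's x, y, z in rad, then the opening, from 0 (shut) to 1 (fully open). In form: [[tx, ty, tz, rx, ry, rz, claw], ...]. A call has 1 to 20 rows; each row is the pose to reach, as a shift and turn from the pose commanded when the call began; what a row does not reach only later rows make up. A row lasts 1/12 s, in which the tool goes at most 41.7 mm and 7.16 degrees, less where a joint would pass 70% of its speed; a pose out of reach is approached as far as the arm can. A call with a gripper value outside its range is refused whole. The fingers move at their own pace and stop on an object; "grip_force" is the grip in N (left out, the last holds). Time passes only in rows, so rows that repeat a pose let the fingers close. It gives the time, the measured TCP pose, the force and the opening at its end, in the units of the state.
- arm.read_state(): the state, without advancing time (a new reading comes with each control period).
- arm.read_camera(name): name is "side" or "top" or "wrist"; returns a dict with "image" (480x640x3 uint8, blue, green, red), "mtx" (3x3 intrinsics, pixels), "R" (3x3) and "t" (3): a world point X has camera coordinates R X + t. Camera axes: x right, y down, z forward; pixel columns grow to the right and rows downward; lengths in mm; the calibration is good to about 2 mm. A picture is of the moment at which its call begins. There is no depth.
- arm.finish_job(): hands the job in, once; it reports no verdict.
The state is a dict: "t": time; "q": joint angles; "qd": joint speeds; "joint_torque": joint torques, N m; "tcp_pos": TCP position; "orientation": TCP orientation; "contact_force": force on the tool from outside, world axes, zero at the start; "ft_torque": the same for the moment, N m; "finger_gap": finger opening in mm.
Only numpy, scipy, OpenCV 4.12 (cv2) and the standard library are available. Lean on these libraries where they do the work, as an engineer would, in place of code of your own. Each camera call takes 0.05 s, during which the arm holds its last target. There are 200 camera calls.

## Working session

There is one attempt and no reset: what is moved stays moved. The work goes in short steps, Python scripts to look and compute and a tool call to move; the robot and the scene stay as the last step left them, time stands still between calls to the robot, and variables do not carry over. Pictures are saved under pics/ and viewed, about 8 in all and at most 12, crops included, and the job is handed in when it is done.

Besides the shell and the picture viewer there is one more tool, called after "Request:" in YAML: its name, and indented under it one key for each argument. step_arm: Moves the arm, as the interface text tells. Its arguments: {"type":"object","properties":{"rows":{"type":"array"},"grip_force":{"type":"number"}},"required":["rows"]}

```bash
mkdir -p pics
python3 - <<'E'
from bench import arm
import cv2,numpy as np,pickle
d={}
for n in ("side","top","wrist"):
    c=arm.read_camera(n); d[n]=c; cv2.imwrite(f"pics/{n}0.png",c["image"])
    print(n,np.round(c["mtx"],1).tolist(),np.round(c["R"],3).tolist(),np.round(c["t"],1).tolist())
pickle.dump(d,open("c0.pkl","wb")); s=arm.read_state(); print(s)
E
```

```text
side [[586.1, 0.0, 325.6], [0.0, 586.1, 243.8], [0.0, 0.0, 1.0]] [[0.797, -0.604, 0.001], [-0.433, -0.573, -0.696], [0.421, 0.554, -0.718]] [-398.9, 261.4, 1376.6]
top [[449.7, 0.0, 318.2], [0.0, 449.7, 236.4], [0.0, 0.0, 1.0]] [[-0.023, -1.0, -0.005], [-0.998, 0.023, -0.06], [0.06, 0.004, -0.998]] [16.2, 502.9, 1160.0]
wrist [[389.7, 0.0, 323.9], [0.0, 389.7, 238.3], [0.0, 0.0, 1.0]] [[0.363, 0.932, -0.002], [0.897, -0.349, 0.27], [0.251, -0.1, -0.963]] [-648.4, -34.1, 379.1]
{'t': 0.15, 'q': array([-1.26483187,  0.62910604,  0.03845881,  1.51812421, -0.02700076,
        0.99632579, -0.01996845]), 'qd': array([-0.00064064, -0.00224737,  0.00053685, -0.00322304,  0.00218829,
       -0.00102431, -0.0006197 ]), 'joint_torque': array([ 1.90766659e-03, -5.63795686e+01,  1.22767612e+00, -1.93649626e+01,
        1.11092190e-02,  7.41118623e-03,  6.97066938e-07]), 'tcp_pos': array([235.9215756 , 605.16579286, 230.62295384]), 'orientation': array([ 2.59302525e+00,  1.77218575e+00, -1.86440071e-03]), 'contact_force': array([ 0.1044146 , -0.0334757 ,  0.58232083]), 'ft_torque': array([-0.02962543, -0.00877284,  0.02559962]), 'finger_gap': 85.37326739107114}
```

View pics/top0.png

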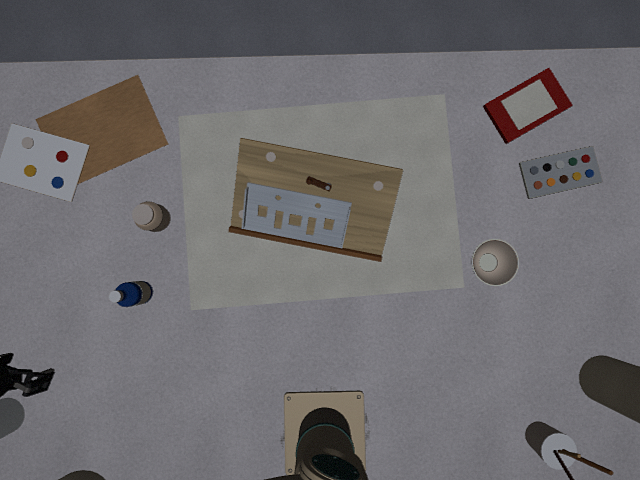

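View pics/side0.png

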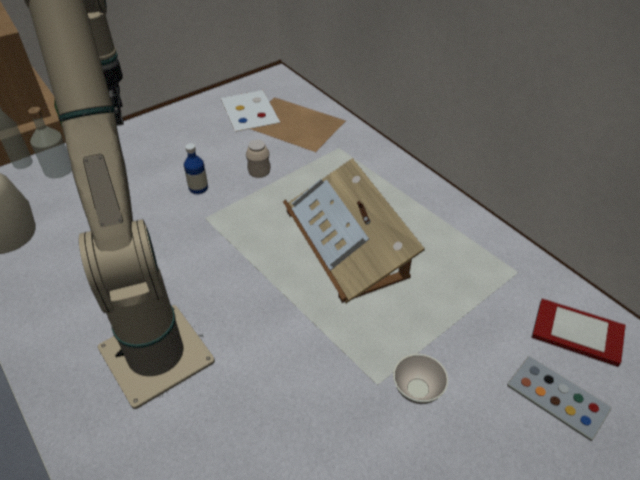

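Top view: board corners are at about (240,138), (403,169), (382,260) and (229,228). The stencil spans x 243–351, the button is near (319,183), the jar (152,216), the paint (125,294) and the bowl (495,262). I'll make an enlarged composite to pick points from.

Run:
```python
import cv2,numpy as np,pickle
d=pickle.load(open("c0.pkl","rb"))
a=d["top"]["image"][128:268,220:412]; b=d["side"]["image"][150:310,275:430]
a=cv2.resize(a,None,fx=4,fy=4,interpolation=cv2.INTER_CUBIC)
a=cv2.convertScaleAbs(a,alpha=1.5); cv2.imwrite("pics/topz.png",a)
b=cv2.convertScaleAbs(cv2.resize(b,None,fx=3.7,fy=3.7,interpolation=cv2.INTER_CUBIC),alpha=1.5); cv2.imwrite("pics/sidez.png",b)
```

```text
(no output)
```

View pics/topz.png

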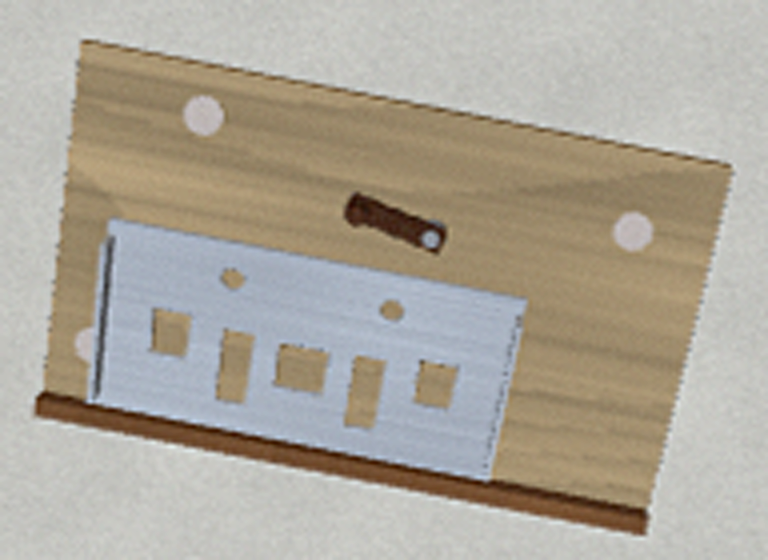

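View pics/sidez.png

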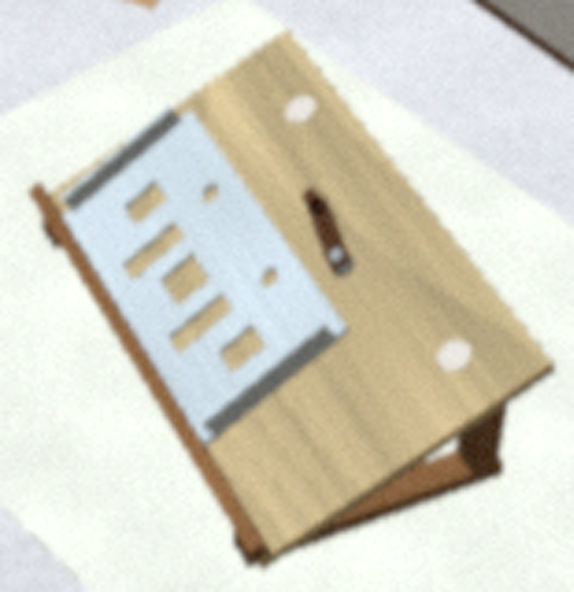

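Zooms: in the top crop, the board's upper corners are at (82,40) and (732,166), the pivot's silver screw at (431,240), the knob end at (360,210), the holes at (232,278) and (391,310), and the stencil's top corners at (110,220) and (526,298). The side crop shows the same features. Next I'll fit the board's x, y and yaw.

```bash
cat > h.py <<'E'
import numpy as np,pickle
from scipy.spatial.transform import Rotation as Ro
from scipy.optimize import least_squares
d=pickle.load(open("c0.pkl","rb"))
def proj(c,X):
    p=c["mtx"]@(c["R"]@np.asarray(X,float)+np.ravel(c["t"])); return p[:2]/p[2]
def T(p): # x,y,yaw -> R,t of board
    return (Ro.from_euler("z",p[2])*Ro.from_euler("y",-np.radians(25))).as_matrix(), np.array([p[0],p[1],20.])
def w(p,b): R,t=T(p); return R@np.asarray(b,float)+t
def ray(c,uv):
    v=c["R"].T@np.linalg.inv(c["mtx"])@np.array([uv[0],uv[1],1.]); o=-c["R"].T@np.ravel(c["t"]); return o,v
def hit(p,c,uv,z): # board coords of the ray at board height z
    R,t=T(p); o,v=ray(c,uv); o=R.T@(o-t); v=R.T@v; return o+v*(z-o[2])/v[2]
tz=lambda u,v:(u/4+220-.375,v/4+128-.375)
sz=lambda u,v:(u/3.7+275-.365,v/3.7+150-.365)
E
cat > fit.py <<'E'
from h import *
obs=[("top",tz(82,40),(240,200,0)),("top",tz(732,166),(240,-200,0)),("top",tz(431,240),(165,-30,14)),
("side",sz(287,32),(240,200,0)),("side",sz(552,370),(240,-200,0)),("side",sz(336,256),(165,-30,14)),
("top",tz(645,533),(0,-200,16)),("top",tz(36,415),(0,200,16))]
f=lambda p:np.concatenate([proj(d[n],w(p,b))-uv for n,uv,b in obs])
r=least_squares(f,[550,50,-.2],loss="soft_l1"); p=r.x
print(p,np.degrees(p[2])); print(np.round(f(p).reshape(-1,2),1).tolist())
np.save("p.npy",p)
for n,uv in [("top",tz(232,278)),("top",tz(391,310)),("side",sz(210,192)),("side",sz(269,276))]: print("hole",hit(p,d[n],uv,16))
for n,uv,z in [("top",tz(110,220),22),("top",tz(526,298),22),("side",sz(192,113),22),("side",sz(347,330),22)]: print("corner",hit(p,d[n],uv,z))
for n,uv in [("top",tz(358,205)),("side",sz(318,203))]: print("knob@33",hit(p,d[n],uv,33))
print("pin0,pin1,pivot world",w(p,(117,-80,0)),w(p,(117,20,0)),w(p,(165,-30,7)))
for nm,uv,z in [("jar",(152,216),60),("paint",(119,295),150),("bowl",(495,262),55)]:
    o,v=ray(d["top"],uv); print(nm,(o+v*(z-o[2])/v[2])[:2])
E
python3 fit.py
```

```text
[ 4.83538331e+02  3.94604059e+01 -2.17802103e-01] -12.479141262691726
[[-0.2, 0.1], [0.6, 0.3], [0.2, -0.4], [-0.1, -0.5], [0.3, -1.5], [0.2, 0.5], [0.1, 0.7], [-0.4, -0.0]]
hole [116.28944663  86.72018897  16.        ]
hole [115.75278681 -13.64474518  16.        ]
hole [117.69385261  89.92540718  16.        ]
hole [117.93795885 -10.10246933  16.        ]
corner [139.6529524  165.17863068  22.        ]
corner [141.75146732 -93.36167286  22.        ]
corner [140.99375369 162.68154483  22.        ]
corner [140.78631408 -94.95839166  22.        ]
knob@33 [181.59284757  16.46286684  33.        ]
knob@33 [176.56656309   6.1570831   33.        ]
pin0,pin1,pivot world [569.78443218 -61.56270934  69.44633662] [591.39284972  36.07476447  69.44633662] [620.17521374 -21.50498561  96.0761677 ]
jar [561.53550652 423.10716695]
paint [370.46015617 465.4701544 ]
bowl [ 426.16926124 -437.51375899]
```

The board fit is good, with residuals of about 0.5 px. The stencil centre is at y ≈ +36, so it needs to slide about 66 mm, and the turn-button is at about -0.34. Plan: shut the gripper, hold the tool square to the board, and push the +y lip.

```bash
cat >> h.py <<'E'
def goto(b,p=None):
    """shift (cm) and turn (rotvec) from the measured pose to board point b, tool square to the board, tool x up the slope"""
    from bench import arm
    p=np.load("p.npy"); R,t=T(p); s=arm.read_state()
    Rt=np.column_stack([R[:,0],-R[:,1],-R[:,2]])
    rv=(Ro.from_matrix(Rt)*Ro.from_rotvec(s["orientation"]).inv()).as_rotvec()
    return np.round((w(p,b)-s["tcp_pos"])/10,2),np.round(rv,3)
def where():
    from bench import arm
    p=np.load("p.npy"); R,t=T(p); s=arm.read_state()
    print("t",s["t"],"board tcp",np.round(R.T@(s["tcp_pos"]-t),1),"F board",np.round(R.T@s["contact_force"],1),"gap",s["finger_gap"])
E
python3 -c "
from h import *
print(goto((74,200,130)),goto((74,200,10)));where()
p=np.load('p.npy');print('board axes cols',np.round(T(p)[0],4).tolist(), w(p,(74,200,130)))"
```

```text
(array([ 30.27, -37.31,  -6.15]), array([ 0.224, -0.42 , -1.393])) (array([ 35.22, -38.4 , -17.03]), array([ 0.224, -0.42 , -1.393]))
t 0.15 board tcp [-240.9  498.8  344.7] F board [ 0.3 -0.   0.5] gap 85.37326739107114
board axes cols [[0.8849, 0.2161, -0.4126], [-0.1958, 0.9764, 0.0913], [0.4226, -0.0, 0.9063]] [538.5950788  232.11502989 169.09376368]
```

Request:
step_arm:
  rows:
    - [0,0,6,0,0,0,0]
    - [0,0,6,0,0,0,0]
    - [30.3,-37.3,4,0.224,-0.42,-1.393,0]
    - [30.3,-37.3,4,0.224,-0.42,-1.393,0]
    - [30.3,-37.3,4,0.224,-0.42,-1.393,0]
    - [30.3,-37.3,4,0.224,-0.42,-1.393,0]
    - [30.3,-37.3,4,0.224,-0.42,-1.393,0]
    - [30.3,-37.3,4,0.224,-0.42,-1.393,0]
    - [30.3,-37.3,4,0.224,-0.42,-1.393,0]
    - [30.3,-37.3,4,0.224,-0.42,-1.393,0]
    - [30.3,-37.3,4,0.224,-0.42,-1.393,0]
    - [30.3,-37.3,4,0.224,-0.42,-1.393,0]
    - [30.3,-37.3,4,0.224,-0.42,-1.393,0]
    - [30.3,-37.3,4,0.224,-0.42,-1.393,0]
    - [30.3,-37.3,-6.2,0.224,-0.42,-1.393,0]
    - [30.3,-37.3,-6.2,0.224,-0.42,-1.393,0]
    - [30.3,-37.3,-6.2,0.224,-0.42,-1.393,0]
    - [30.3,-37.3,-6.2,0.224,-0.42,-1.393,0]
    - [30.3,-37.3,-6.2,0.224,-0.42,-1.393,0]

```text
t: 1.73
tcp_pos: [538.0, 232.2, 167.0]
orientation: [3.002, -0.327, 0.663]
contact_force: [0.0, 0.4, 0.4]
finger_gap: -0.0
```

Run:
```python
from h import *
from bench import arm
import cv2
where();print(goto((74,200,9)),arm.read_state()["q"].round(2))
c=arm.read_camera("wrist"); pickle.dump(c,open("w1.pkl","wb")); cv2.imwrite("pics/w1.png",cv2.convertScaleAbs(c["image"],alpha=1.4))
where()
```

```text
t 1.7333 board tcp [ 72.6 199.9 128.4] F board [0.1 0.4 0.4] gap -0.002595173752996423
(array([  5.05,  -1.11, -10.76]), array([ 0.002, -0.002,  0.   ])) [-0.93  0.57  0.41  2.1   0.45  0.24 -1.26]
t 1.7833 board tcp [ 73.2 200.  128.8] F board [ 0.5 -0.7  1.3] gap -0.07409066533923063
```

View pics/w1.png

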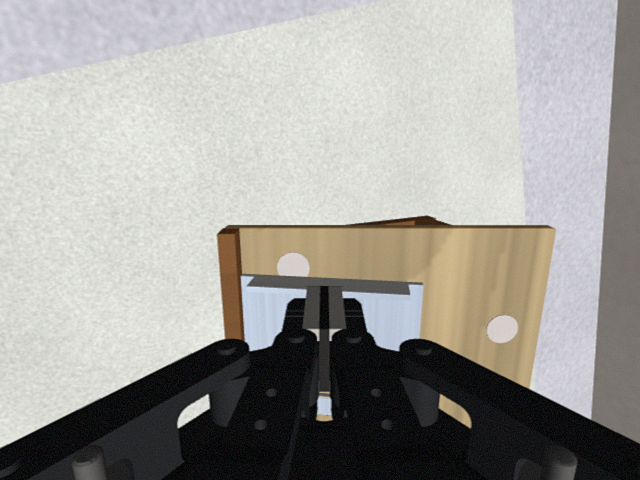

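The wrist view shows the shut fingertips outside the +y lip, whose edge is at about row 285. Joint 6 sits at its limit (0.24), so I'll make the tool 13° more upright.

```bash
sed -i 's/def goto(b,p=None):/def goto(b,up=13):/; s/    rv=(Ro/    Rt=Ro.from_rotvec(R[:,1]*np.radians(up)).as_matrix()@Rt\n    rv=(Ro/' h.py; python3 -c "
from h import *
print(goto((74,200,70)),goto((74,200,11)),goto((74,185,11)))"
```

```text
(array([ 2.5 , -0.55, -5.29]), array([0.051, 0.22 , 0.   ])) (array([  4.93,  -1.09, -10.64]), array([0.051, 0.22 , 0.   ])) (array([  4.61,  -2.56, -10.64]), array([0.051, 0.22 , 0.   ]))
```

Request:
step_arm:
  rows:
    - [0,0,0,0.025,0.11,0,0]
    - [1.2,-0.3,-2.6,0.051,0.22,0,0]
    - [2.5,-0.6,-5.3,0.051,0.22,0,0]
    - [2.5,-0.6,-5.3,0.051,0.22,0,0]

```text
t: 2.12
tcp_pos: [567.8, 220.4, 111.2]
orientation: [3.08, -0.353, 0.319]
contact_force: [0.2, -1.8, -0.6]
finger_gap: -0.2
```

```bash
python3 -c "
from h import *
from bench import arm
where();print(goto((74,200,11)),arm.read_state()['q'].round(2))"
```

```text
t 2.1167 board tcp [ 77.7 194.8  64.4] F board [ 0.3 -1.8 -0.8] gap -0.23977769819555658
(array([ 1.99,  0.09, -4.99]), array([ 0.001, -0.003,  0.011])) [-0.51  0.67  0.03  1.91  0.29  0.43 -0.98]
```

Request:
step_arm:
  rows:
    - [1.0,0,-2.5,0,0,0,0]
    - [2.0,0.1,-5.0,0,0,0,0]
    - [2.0,0.1,-5.0,0,0,0,0]
    - [2.0,0.1,-5.0,0,0,0,0]
    - [2.0,0.1,-5.0,0,0,0,0]

```text
t: 2.53
tcp_pos: [583.9, 227.9, 67.1]
orientation: [3.085, -0.338, 0.329]
contact_force: [0.1, -0.2, 0.9]
finger_gap: 0.2
```

```bash
python3 -c "
from h import *
from bench import arm
where();print(goto((74,200,11)),goto((74,180,11)),arm.read_state()['q'].round(2))"
```

```text
t 2.5333 board tcp [ 71.8 205.7  18.5] F board [ 0.5 -0.2  0.7] gap 0.21671990016747875
(array([ 0.38, -0.66, -0.58]), array([-0.001,  0.003,  0.   ])) (array([-0.05, -2.62, -0.58]), array([-0.001,  0.003,  0.   ])) [-0.52  0.75  0.05  1.89  0.31  0.35 -0.99]
```

Request:
step_arm:
  rows:
    - [0.3,-0.6,-0.6,0,0,0,0]
    - [0.2,-1.2,-0.6,0,0,0,0]
    - [0.0,-2.0,-0.6,0,0,0,0]
    - [0.0,-2.0,-0.6,0,0,0,0]
    - [0.0,-2.0,-0.6,0,0,0,0]

```text
t: 2.95
tcp_pos: [584.1, 206.5, 60.9]
orientation: [3.084, -0.341, 0.329]
contact_force: [0.7, -1.1, 0.4]
finger_gap: -0.2
```

```bash
python3 -c "
from h import *
from bench import arm
where();print(goto((74,185,11)),goto((74,170,11)),arm.read_state()['q'].round(2))"
```

```text
t 2.95 board tcp [ 73.5 184.8  10.8] F board [ 1.  -0.9  0. ] gap -0.1546067121013189
(array([0.04, 0.01, 0.03]), array([-0.001,  0.003,  0.002])) (array([-0.29, -1.45,  0.03]), array([-0.001,  0.003,  0.002])) [-0.49  0.76  0.05  1.91  0.32  0.32 -0.97]
```

Request:
step_arm:
  rows:
    - [-0.06,-0.3,0,0,0,0,0]
    - [-0.13,-0.6,0,0,0,0,0]
    - [-0.19,-0.9,0,0,0,0,0]
    - [-0.26,-1.2,0,0,0,0,0]
    - [-0.33,-1.5,0,0,0,0,0]
    - [-0.4,-1.8,0,0,0,0,0]
    - [-0.46,-2.1,0,0,0,0,0]
    - [-0.53,-2.4,0,0,0,0,0]
    - [-0.6,-2.7,0,0,0,0,0]
    - [-0.66,-3.0,0,0,0,0,0]

```text
t: 3.78
tcp_pos: [577.5, 177.6, 60.4]
orientation: [3.085, -0.338, 0.329]
contact_force: [0.5, 2.5, 0.8]
finger_gap: -0.3
```

Run:
```python
from h import *
from bench import arm
import cv2
where();print(goto((74,135,11)),arm.read_state()['q'].round(2))
c=arm.read_camera("top");s=arm.read_camera("side")
a=cv2.resize(c["image"][128:268,220:412],(600,438),interpolation=cv2.INTER_CUBIC)
b=cv2.resize(s["image"][150:310,275:430],None,fx=2.7,fy=2.7,interpolation=cv2.INTER_CUBIC)
v=np.zeros((438,800,3),np.uint8); v[:,:400]=a[:, :400]; b=b[:438,:400]; v[:b.shape[0],400:400+b.shape[1]]=b
cv2.imwrite("pics/p1.png",cv2.convertScaleAbs(v,alpha=1.5)); where()
```

```text
t 3.7833 board tcp [ 73.2 155.2  10.5] F board [0.3 2.5 0.7] gap -0.34147587590054257
(array([-0.39, -1.98,  0.08]), array([-0.002,  0.003,  0.001])) [-0.45  0.74  0.04  1.96  0.34  0.28 -0.96]
t 3.8833 board tcp [ 73.1 153.8  10.3] F board [1.  0.5 1. ] gap -0.030677423989228136
```

View pics/p1.png

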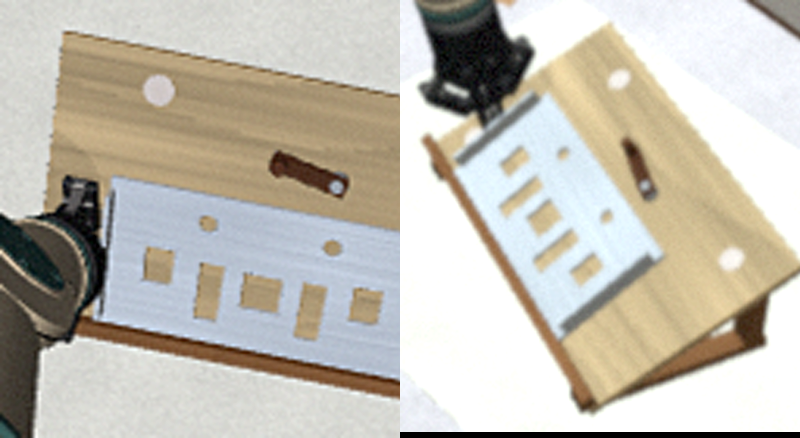

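The push works: the stencil has moved and still rests on the ledge, with the holes at (208,224) and (333,248) in the left half. Next I'll check the holes' board coordinates and make the tool a bit more upright, because joint 6 is near its limit.

Run:
```python
from h import *
p=np.load("p.npy")
for u in [(208,224),(333,248)]: print(hit(p,d["top"],(u[0]/3.125+220-.34,u[1]/3.13+128-.34),16))
print(goto((74,154,11),up=22),goto((74,130,11),up=22))
```

```text
[115.23003498  64.85405748  16.        ]
[115.66380033 -35.93538503  16.        ]
(array([0.05, 0.  , 0.1 ]), array([0.034, 0.155, 0.002])) (array([-0.47, -2.34,  0.1 ]), array([0.034, 0.155, 0.002]))
```

Request:
step_arm:
  rows:
    - [0,-0.1,0.1,0.017,0.078,0,0]
    - [-0.05,-0.3,0.1,0.034,0.155,0,0]
    - [-0.1,-0.5,0.1,0.034,0.155,0,0]
    - [-0.16,-0.8,0.1,0.034,0.155,0,0]
    - [-0.22,-1.1,0.1,0.034,0.155,0,0]
    - [-0.3,-1.4,0.1,0.034,0.155,0,0]
    - [-0.36,-1.7,0.1,0.034,0.155,0,0]
    - [-0.42,-2.0,0.1,0.034,0.155,0,0]
    - [-0.5,-2.3,0.1,0.034,0.155,0,0]
    - [-0.56,-2.6,0.1,0.034,0.155,0,0]
    - [-0.63,-2.9,0.1,0.034,0.155,0,0]

```text
t: 4.8
tcp_pos: [570.5, 148.4, 61.1]
orientation: [3.117, -0.342, 0.082]
contact_force: [-0.4, 1.7, -0.3]
finger_gap: 0.1
```

Run:
```python
from h import *
from bench import arm
where();print(goto((74,111,11),22),arm.read_state()['q'].round(2))
```

```text
t 4.8 board tcp [ 73.  125.1  11.4] F board [-0.8  1.6  0. ] gap 0.12129038043433166
(array([-0.2 , -1.4 ,  0.01]), array([-0.001,  0.   ,  0.001])) [-0.22  0.76 -0.16  1.87  0.29  0.49 -0.8 ]
```

Request:
step_arm:
  rows:
    - [-0.02,-0.1,0,0,0,0,0]
    - [-0.04,-0.2,0,0,0,0,0]
    - [-0.06,-0.3,0,0,0,0,0]
    - [-0.09,-0.4,0,0,0,0,0]
    - [-0.11,-0.5,0,0,0,0,0]
    - [-0.13,-0.6,0,0,0,0,0]
    - [-0.15,-0.7,0,0,0,0,0]
    - [-0.17,-0.8,0,0,0,0,0]
    - [-0.17,-0.8,0,0,0,0,0]

```text
t: 5.55
tcp_pos: [569.4, 139.7, 61.2]
orientation: [3.116, -0.343, 0.083]
contact_force: [-1.1, 1.2, -0.4]
finger_gap: 0.3
```

```bash
cat > look.py <<'E'
from h import *
from bench import arm
import cv2,sys
where()
c=arm.read_camera("top")["image"]; pickle.dump(c,open("top_%s.pkl"%sys.argv[1],"wb"))
cv2.imwrite("pics/%s.png"%sys.argv[1],cv2.convertScaleAbs(cv2.resize(c[128:268,220:412],None,fx=4,fy=4,interpolation=cv2.INTER_CUBIC),alpha=1.5))
# holes: brownish blobs within the stencil (hsv), of the right size
p=np.load("p.npy"); h=cv2.cvtColor(c,cv2.COLOR_BGR2HSV); m=((h[...,0]<32)&(h[...,1]>55)).astype(np.uint8)
n,l,st,ce=cv2.connectedComponentsWithStats(m)
for i in range(1,n):
    if 6<st[i,4]<150 and 180<ce[i][1]<260 and 230<ce[i][0]<400: print(st[i,4],ce[i].round(1),"board@z5",hit(p,{**d["top"]},ce[i],5).round(1),"@16",hit(p,d["top"],ce[i],16).round(1))
E
python3 look.py a
```

```text
t 5.55 board tcp [ 73.8 116.4  11.1] F board [-1.4  0.9  0.2] gap 0.26455217465998515
13 [301.2 201.6] board@z5 [113.1  28.2   5. ] @16 [116.6  27.4  16. ]
13 [340.7 209.6] board@z5 [112.4 -72.5   5. ] @16 [116.  -72.3  16. ]
88 [285.4 214.9] board@z5 [70.4 62.   5. ] @16 [74.4 60.9 16. ]
119 [301.2 223.3] board@z5 [56.4 18.8  5. ] @16 [60.5 18.1 16. ]
117 [318. 224.] board@z5 [ 63.3 -23.5   5. ] @16 [ 67.3 -23.8  16. ]
118 [333.8 229.9] board@z5 [ 55.9 -65.7   5. ] @16 [ 60.  -65.6  16. ]
86 [351.6 228.1] board@z5 [  70. -109.    5.] @16 [  73.9 -108.4   16. ]
```

Request:
step_arm:
  rows:
    - [-0.01,-0.05,0,0,0,0,0]
    - [-0.02,-0.1,0,0,0,0,0]
    - [-0.03,-0.15,0,0,0,0,0]
    - [-0.04,-0.2,0,0,0,0,0]
    - [-0.05,-0.25,0,0,0,0,0]
    - [-0.07,-0.3,0,0,0,0,0]
    - [-0.08,-0.35,0,0,0,0,0]
    - [-0.09,-0.4,0,0,0,0,0]
    - [-0.09,-0.4,0,0,0,0,0]

```text
t: 6.35
tcp_pos: [568.6, 136.3, 61.3]
orientation: [3.117, -0.343, 0.083]
contact_force: [-0.6, -0.5, -0.1]
finger_gap: -0.2
```

```bash
python3 look.py b
```

```text
t 6.35 board tcp [ 73.7 113.   11.2] F board [-0.5 -0.6  0.1] gap -0.2252565464083765
90 [287.  214.5] board@z5 [72.4 58.   5. ] @16 [76.4 56.9 16. ]
124 [302.8 222.9] board@z5 [58.2 14.9  5. ] @16 [62.3 14.2 16. ]
128 [319.6 223.4] board@z5 [ 65.7 -27.3   5. ] @16 [ 69.7 -27.6  16. ]
124 [335.3 229.6] board@z5 [ 57.5 -69.2   5. ] @16 [ 61.6 -69.   16. ]
96 [353.1 227.3] board@z5 [  72.8 -112.2    5. ] @16 [  76.7 -111.6   16. ]
```

View pics/b.png

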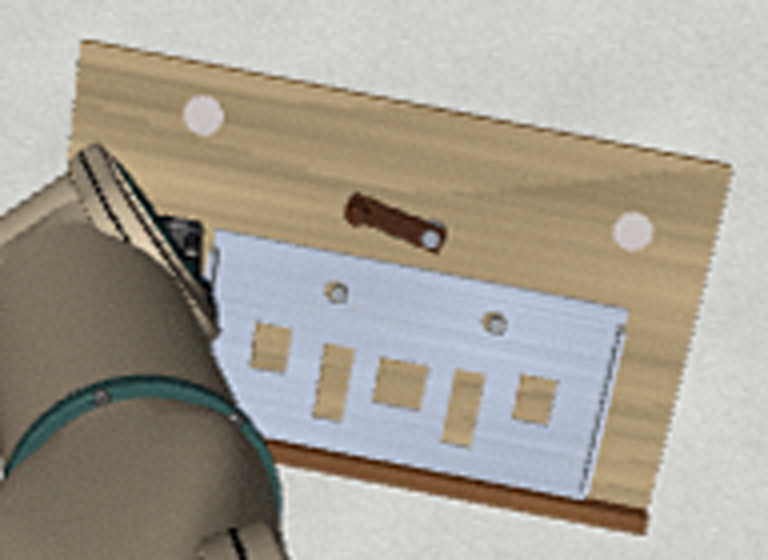

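Both pins show through the holes, at (338,292) and (496,323). I'll use the side view to check that the stencil has dropped flat.

Run:
```python
from h import *
from bench import arm
import cv2
c=arm.read_camera("side")["image"]; pickle.dump(c,open("side_b.pkl","wb"))
cv2.imwrite("pics/sb.png",cv2.convertScaleAbs(cv2.resize(c[150:310,275:430],None,fx=3.7,fy=3.7,interpolation=cv2.INTER_CUBIC),alpha=1.5))
where()
```

```text
t 6.45 board tcp [ 73.7 113.   11.2] F board [ 0.1 -0.  -0.1] gap 0.2613366898723036
```

View pics/sb.png

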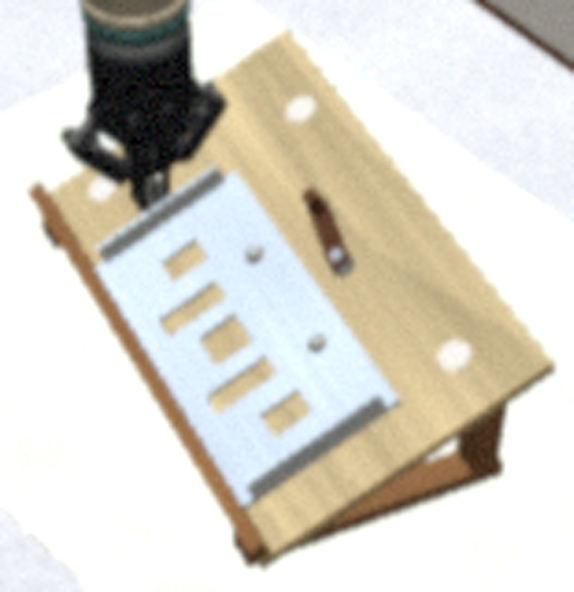

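In the side view both pins stand out of the holes, at (254,254) and (317,343). I'll triangulate the upper corners and the cut-outs for height.

```bash
cat > tri.py <<'E'
from h import *
p=np.load("p.npy"); R,t=T(p)
def tri(a,b):
    o1,v1=ray(d["top"],a);o2,v2=ray(d["side"],b)
    k=np.linalg.lstsq(np.column_stack([v1,-v2]),o2-o1,rcond=None)[0]
    x1,x2=o1+k[0]*v1,o2+k[1]*v2
    return (R.T@((x1+x2)/2-t)).round(1),np.linalg.norm(x1-x2).round(1)
print("UR before",tri(tz(526,298),sz(347,330)),"now",tri(tz(628,308),sz(398,404)))
print("UL before",tri(tz(110,220),sz(192,113)),"now",tri(tz(218,232),sz(238,173)))
print("mid cutout before",tri(tz(302,369),sz(185,278)),"now",tri(tz(401,384),sz(226,338)))
print("right cutout before",tri(tz(437,384),sz(242,348)),"now",tri(tz(536,400),sz(286,412)))
E
python3 tri.py; python3 -c "
from h import *
where();print(goto((74,130,11),22),goto((74,130,90),22),goto((200,60,90),22))"
```

```text
UR before (array([141. , -93.4,  19.9]), np.float64(0.3)) now (array([ 141.1, -156.9,    1.4]), np.float64(1.6))
UL before (array([140.2, 165.1,  20.3]), np.float64(2.1)) now (array([142. , 100.2,   5.6]), np.float64(3.2))
mid cutout before (array([66.3, 34.6, 15.1]), np.float64(0.5)) now (array([ 66.8, -28.2,   8. ]), np.float64(0.9))
right cutout before (array([ 73.3, -50.3,  15.1]), np.float64(0.6)) now (array([  73.6, -113.5,    8.3]), np.float64(0.3))
t 6.45 board tcp [ 73.7 113.   11.2] F board [ 0.1 -0.  -0.1] gap 0.2613366898723036
(array([ 0.4 ,  1.65, -0.01]), array([-0.001,  0.001,  0.001])) (array([-2.86,  2.37,  7.15]), array([-0.001,  0.001,  0.001])) (array([ 6.78, -6.93, 12.48]), array([-0.001,  0.001,  0.001]))
```

The stencil now lies flat: its upper edge dropped from z≈20 to about 1–6 mm. I'll retreat and hover so the wrist camera can see the knob.

Request:
step_arm:
  rows:
    - [0.4,1.6,0,0,0,0,0]
    - [0.4,1.6,0,0,0,0,0]
    - [-1.2,2,3.5,0,0,0,0]
    - [-2.9,2.4,7.2,0,0,0,0]
    - [-2.9,2.4,7.2,0,0,0,0]

```text
t: 6.87
tcp_pos: [539.5, 162.9, 138.2]
orientation: [3.121, -0.339, 0.091]
contact_force: [0.1, 0.2, 0.5]
finger_gap: 0.0
```

```bash
python3 -c "
from h import *
from bench import arm
where();print(goto((185,-20,120),22),arm.read_state()['q'].round(2))"
```

```text
t 6.8667 board tcp [ 75.3 132.6  95.3] F board [0.3 0.2 0.4] gap 0.030828273180552056
(array([  5.39, -16.82,   6.88]), array([-0.004,  0.006, -0.002])) [-0.23  0.61 -0.19  1.9   0.25  0.6  -0.8 ]
```

Request:
step_arm:
  rows:
    - [2,-4,6.9,0,0,0,0]
    - [4,-8,6.9,0,0,0,0]
    - [5.4,-12,6.9,0,0,0,0]
    - [5.4,-16.8,6.9,0,0,0,0]
    - [5.4,-16.8,6.9,0,0,0,0]
    - [5.4,-16.8,6.9,0,0,0,0]
    - [5.4,-16.8,6.9,0,0,0,0]

```text
t: 7.45
tcp_pos: [593.6, -11.4, 202.3]
orientation: [3.115, -0.352, 0.084]
contact_force: [0.4, 1.3, -1.1]
finger_gap: 0.0
```

Run:
```python
from h import *
from bench import arm
import cv2
where()
c=arm.read_camera("wrist"); pickle.dump(c,open("w2.pkl","wb")); cv2.imwrite("pics/w2.png",cv2.convertScaleAbs(c["image"],alpha=1.5))
p=np.load("p.npy")
print("pin1 tip px",proj(c,w(p,(117,20,14))),"pivot",proj(c,w(p,(165,-30,14))),"knob(-.34)",proj(c,w(p,(180.7,14.3,33))))
print(arm.read_state()['q'].round(2))
```

```text
t 7.45 board tcp [184.4 -25.9 115.2] F board [-0.3  1.4 -1. ] gap 0.04818898132612307
pin1 tip px [287.75766444 163.87240877] pivot [356.00243815 243.53077233] knob(-.34) [373.7323589  179.87276214]
[ 0.12  0.56 -0.25  1.76  0.21  0.79 -0.45]
```

View pics/w2.png

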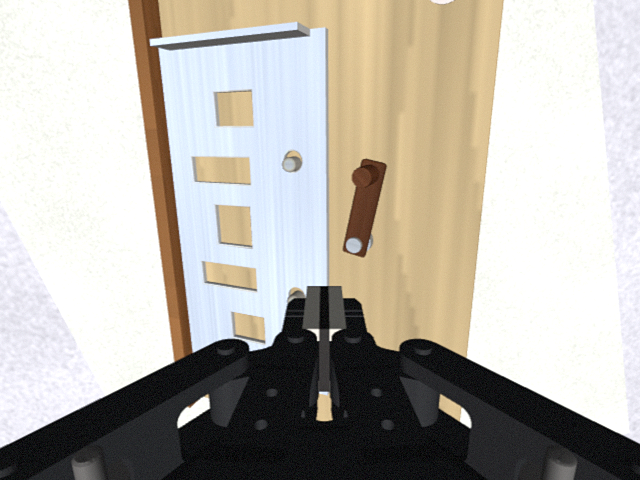

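The wrist view agrees with the prediction: pin1 at (290,163), pivot screw at (354,245), and the stencil flat. The knob top is at (362,176).

Run:
```python
from h import *
p=np.load("p.npy"); c=pickle.load(open("w2.pkl","rb"))
k=hit(p,c,(362,176),33); print(k,-np.arctan2(k[0]-165,k[1]+30),np.hypot(k[0]-165,k[1]+30))
for a,z in [((0,0),0)]: pass
where()
for b in [(215,14,90),(215,14,19)]: print(b,goto(b,22))
```

```text
[173.79568712  16.214265    33.        ] -0.18807470895086284 47.04383489237554
t 7.5 board tcp [183.6 -22.9 115.5] F board [-0.7  0.2  0.2] gap 0.2497919481799464
(215, 14, 90) (array([ 4.63,  2.76, -0.98]), array([-0.002,  0.001,  0.003]))
(215, 14, 19) (array([ 7.56,  2.11, -7.42]), array([-0.002,  0.001,  0.003]))
```

Run:
```python
from h import *
for b in [(214,20,60),(214,20,20)]: print(b,goto(b,8))
```

```text
(214, 20, 60) (array([ 5.91,  3.09, -3.74]), array([-0.055, -0.237,  0.003]))
(214, 20, 20) (array([ 7.56,  2.73, -7.37]), array([-0.055, -0.237,  0.003]))
```

Request:
step_arm:
  rows:
    - [3,1.5,-1,-0.027,-0.118,0,0]
    - [5.9,3.1,-3,-0.055,-0.237,0,0]
    - [5.9,3.1,-3.7,-0.055,-0.237,0,0]
    - [5.9,3.1,-3.7,-0.055,-0.237,0,0]
    - [5.9,3.1,-3.7,-0.055,-0.237,0,0]
    - [5.9,3.1,-3.7,-0.055,-0.237,0,0]

```text
t: 8.0
tcp_pos: [652.8, 23.6, 165.9]
orientation: [3.057, -0.335, 0.456]
contact_force: [-0.3, -0.2, 0.9]
finger_gap: 0.1
```

Run:
```python
from h import *
from bench import arm
where(); print(arm.read_state()['q'].round(2))
for b in [(214,20,20)]: print(b,goto(b,8))
```

```text
t 8.0 board tcp [214.5  21.1  60.9] F board [ 0.1 -0.2  0.9] gap 0.0783480713904561
[-0.08  0.6  -0.09  1.86  0.38  0.43 -0.68]
(214, 20, 20) (array([ 1.62, -0.47, -3.73]), array([ 0.001, -0.   ,  0.001]))
```

Request:
step_arm:
  rows:
    - [0.8,-0.2,-1.8,0,0,0,0]
    - [1.6,-0.5,-3.7,0,0,0,0]
    - [1.6,-0.5,-3.7,0,0,0,0]
    - [1.6,-0.5,-3.7,0,0,0,0]
    - [1.6,-0.5,-3.7,0,0,0,0]
    - [1.6,-0.5,-3.7,0,0,0,0]

```text
t: 8.5
tcp_pos: [669.1, 18.5, 129.8]
orientation: [3.057, -0.337, 0.459]
contact_force: [-0.0, 1.0, 0.1]
finger_gap: 0.2
```

Run:
```python
from h import *
from bench import arm
where(); print(arm.read_state()['q'].round(2))
for b in [(194,21,20),(175,20,20),(162,14,20),(152,9,20),(152,26,20),(122,26,20)]: print(b,goto(b,8)[0])
```

```text
t 8.5 board tcp [214.7  19.6  21. ] F board [-0.2  0.9  0.1] gap 0.19766537951961918
[-0.08  0.67 -0.06  1.85  0.39  0.37 -0.69]
(194, 21, 20) [-1.76  0.53 -0.97]
(175, 20, 20) [-3.46  0.81 -1.77]
(162, 14, 20) [-4.74  0.48 -2.32]
(152, 9, 20) [-5.74  0.18 -2.75]
(152, 26, 20) [-5.37  1.84 -2.75]
(122, 26, 20) [-8.02  2.43 -4.01]
```

Push the knob down the slope, gently, in two calls.

Request:
step_arm:
  rows:
    - [-0.9,0.3,-0.5,0,0,0,0]
    - [-1.3,0.4,-0.7,0,0,0,0]
    - [-1.76,0.53,-0.97,0,0,0,0]
    - [-2.0,0.57,-1.08,0,0,0,0]
    - [-2.25,0.6,-1.2,0,0,0,0]
    - [-2.5,0.65,-1.32,0,0,0,0]
    - [-2.75,0.69,-1.44,0,0,0,0]
    - [-3.0,0.73,-1.55,0,0,0,0]
    - [-3.25,0.77,-1.67,0,0,0,0]
    - [-3.46,0.81,-1.77,0,0,0,0]
    - [-3.46,0.81,-1.77,0,0,0,0]

```text
t: 9.42
tcp_pos: [633.2, 26.7, 110.2]
orientation: [3.057, -0.335, 0.454]
contact_force: [-0.3, -0.4, -0.1]
finger_gap: 0.1
```

Run:
```python
from h import *
from bench import arm
where(); print(arm.read_state()['q'].round(2))
for b in [(162,14,20),(152,9,20),(152,27,20),(122,27,20)]: print(b,goto(b,8)[0])
```

```text
t 9.4167 board tcp [173.   19.9  18.8] F board [-0.3 -0.4  0. ] gap 0.055446961218189074
[-0.14  0.66 -0.01  1.96  0.43  0.27 -0.77]
(162, 14, 20) [-1.15 -0.35 -0.36]
(152, 9, 20) [-2.14 -0.64 -0.78]
(152, 27, 20) [-1.76  1.11 -0.78]
(122, 27, 20) [-4.41  1.7  -2.05]
```

Request:
step_arm:
  rows:
    - [0,0,0.15,0.015,0.068,0,0]
    - [-0.2,-0.05,0.1,0.03,0.137,0,0]
    - [-0.5,-0.15,-0.05,0.03,0.137,0,0]
    - [-0.8,-0.25,-0.15,0.03,0.137,0,0]
    - [-1.15,-0.35,-0.28,0.03,0.137,0,0]
    - [-1.4,-0.42,-0.38,0.03,0.137,0,0]
    - [-1.65,-0.5,-0.48,0.03,0.137,0,0]
    - [-1.9,-0.57,-0.6,0.03,0.137,0,0]
    - [-2.1,-0.64,-0.7,0.03,0.137,0,0]
    - [-2.1,-0.64,-0.7,0.03,0.137,0,0]

```text
t: 10.25
tcp_pos: [612.1, 20.4, 103.4]
orientation: [3.095, -0.339, 0.241]
contact_force: [-0.1, -0.1, -0.1]
finger_gap: -0.3
```

Run:
```python
from h import *
from bench import arm
import cv2
where(); print(arm.read_state()['q'].round(2))
for b in [(152,27,21),(122,27,21),(122,-13,21)]: print(b,goto(b,16)[0])
c=arm.read_camera("wrist"); t=arm.read_camera("top")["image"]; s=arm.read_camera("side")["image"]
v=np.zeros((500,800,3),np.uint8)
v[:300,:400]=cv2.resize(c["image"],(400,300)); v[:420,400:]=cv2.resize(s[150:310,275:430],(400,420),interpolation=cv2.INTER_CUBIC)
v[300:500,:275]=cv2.resize(t[128:268,220:412],(275,200))
cv2.imwrite("pics/k1.png",cv2.convertScaleAbs(v,alpha=1.5))
```

```text
t 10.25 board tcp [152.8   9.1  20.8] F board [-0.1 -0.1 -0. ] gap -0.333007677011282
[ 0.    0.69 -0.17  1.88  0.37  0.46 -0.66]
(152, 27, 21) [ 0.31  1.76 -0.01]
(122, 27, 21) [-2.34  2.35 -1.28]
(122, -13, 21) [-3.21 -1.56 -1.28]
```

View pics/k1.png

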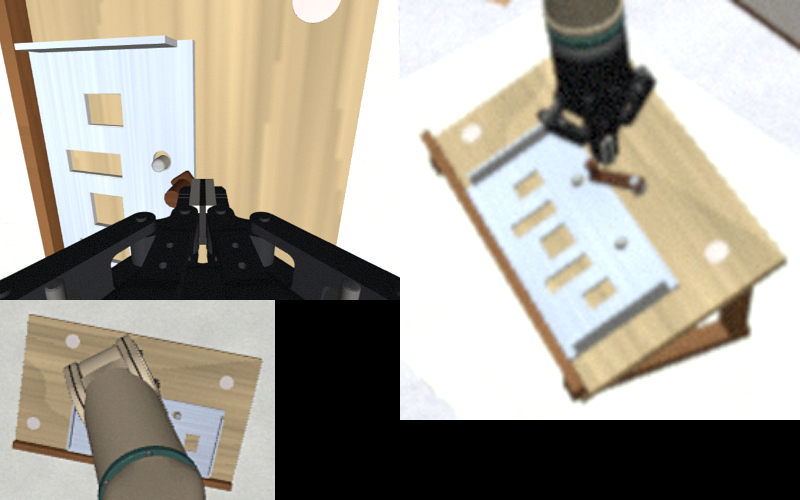

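The button is partly swung, to about 0.8 rad, with the finger just up-slope of the knob. Next I'll move round to its +y side and push towards -y.

Request:
step_arm:
  rows:
    - [0.1,0.6,0.2,0,0,0,0]
    - [0.2,1.2,0.2,0,0,0,0]
    - [0.25,1.8,0.15,0,0,0,0]
    - [0.25,1.8,0.15,0,0,0,0]
    - [-0.6,2.0,-0.3,0,0,0,0]
    - [-1.5,2.2,-0.75,0,0,0,0]
    - [-2.4,2.4,-1.15,0,0,0,0]
    - [-2.4,2.4,-1.15,0,0,0,0]
    - [-2.4,2.4,-1.15,0,0,0,0]

```text
t: 11.15
tcp_pos: [588.9, 44.7, 92.1]
orientation: [3.096, -0.338, 0.242]
contact_force: [0.5, 0.2, -0.5]
finger_gap: 0.1
```

Run:
```python
from h import *
from bench import arm
where(); print(arm.read_state()['q'].round(2))
for b in [(122,10,22),(122,-5,22),(122,-13,22)]: print(b,goto(b,16)[0])
```

```text
t 11.15 board tcp [122.7  27.9  22.3] F board [ 0.2  0.3 -0.7] gap 0.1209847084642322
[-0.07  0.68 -0.14  1.95  0.38  0.4  -0.73]
(122, 10, 22) [-0.43 -1.73 -0.06]
(122, -5, 22) [-0.76 -3.2  -0.06]
(122, -13, 22) [-0.93 -3.98 -0.06]
```

Request:
step_arm:
  rows:
    - [-0.06,-0.3,0,0,0,0,0]
    - [-0.13,-0.6,0,0,0,0,0]
    - [-0.2,-0.9,0,0,0,0,0]
    - [-0.26,-1.2,0,0,0,0,0]
    - [-0.33,-1.5,0,0,0,0,0]
    - [-0.4,-1.8,0,0,0,0,0]
    - [-0.46,-2.1,0,0,0,0,0]
    - [-0.53,-2.4,0,0,0,0,0]
    - [-0.6,-2.7,0,0,0,0,0]
    - [-0.66,-3.0,0,0,0,0,0]
    - [-0.7,-3.2,0,0,0,0,0]
    - [-0.74,-3.4,0,0,0,0,0]
    - [-0.78,-3.6,0,0,0,0,0]
    - [-0.78,-3.6,0,0,0,0,0]

```text
t: 12.32
tcp_pos: [565.9, 11.6, 85.8]
orientation: [3.097, -0.335, 0.195]
contact_force: [-21.7, 11.2, -9.9]
finger_gap: 0.1
```

Run:
```python
from h import *
from bench import arm
where(); print(arm.read_state()['q'].round(2))
print(goto((122,-13,22),16)[0])
```

```text
t 12.3167 board tcp [106.1  -9.5  23.2] F board [-25.6   6.3   1. ] gap 0.054901600256829046
[ 0.    0.68 -0.15  1.99  0.39  0.39 -0.68]
[ 1.38 -0.67  0.57]
```

The tool was forced down-slope by 25 N, so the knob slipped onto the finger's up-slope face and the fingertip is thinner than I assumed. I'll back out along the same path and look.

Request:
step_arm:
  rows:
    - [0.0,0.6,0,0,0,0,0]
    - [0.1,1.2,0,0,0,0,0]
    - [0.3,1.9,0,0,0,0,0]
    - [0.5,2.6,0,0,0,0,0]
    - [0.78,3.6,0,0,0,0,0]
    - [0.78,3.6,0,0,0,0,0]
    - [0.78,3.6,0,0,0,0,0]

```text
t: 12.9
tcp_pos: [590.2, 44.7, 92.7]
orientation: [3.096, -0.339, 0.245]
contact_force: [-0.2, -0.1, 0.7]
finger_gap: 0.1
```

Run:
```python
from h import *
from bench import arm
import cv2
where(); print(arm.read_state()['q'].round(2))
c=arm.read_camera("wrist"); s=arm.read_camera("side")
v=np.zeros((480,800,3),np.uint8)
v[:,:400]=c["image"][:,120:520]; v[:413,400:]=cv2.resize(s["image"][150:310,275:430],(400,413),interpolation=cv2.INTER_CUBIC)
cv2.imwrite("pics/k2.png",cv2.convertScaleAbs(v,alpha=1.5)); pickle.dump((c,s),open("k2.pkl","wb"))
p=np.load("p.npy"); print("tcp px",proj(c,arm.read_state()["tcp_pos"]))
```

```text
t 12.9 board tcp [124.1  28.1  22.4] F board [ 0.1 -0.2  0.7] gap 0.13786584111718644
[-0.07  0.68 -0.13  1.95  0.38  0.4  -0.73]
tcp px [325.23414072 308.47076573]
```

View pics/k2.png

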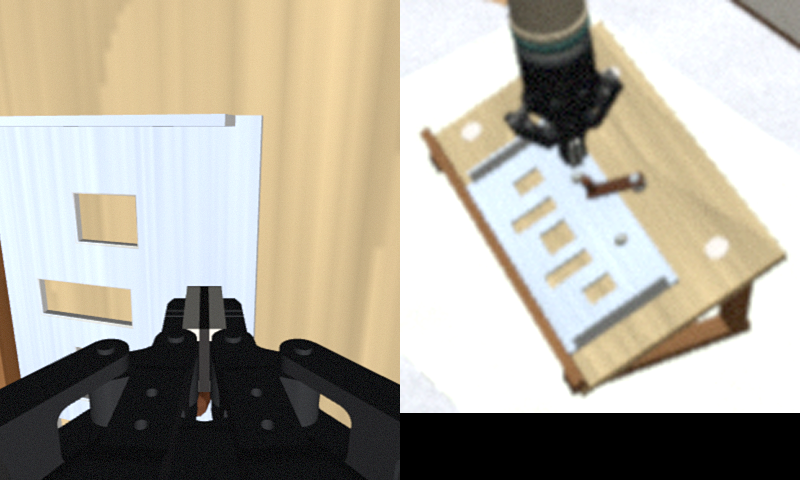

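Run:
```python
from h import *
from bench import arm
p=np.load("p.npy"); c,s=pickle.load(open("k2.pkl","rb"))
for u,z in [((593,182),30),((590,187),23)]:
    k=hit(p,s,((u[0]-400)/2.58+275,u[1]/2.58+150),z); print(k,-np.arctan2(k[0]-165,k[1]+30),np.hypot(k[0]-165,k[1]+30))
k=hit(p,s,((637-400)/2.58+275,180/2.58+150),14);print("pivot chk",k)
tc=arm.read_state()["tcp_pos"]; z=(c["R"]@tc+np.ravel(c["t"]))[2]; print("depth",z,"tip width mm",37*z/389.7)
```

```text
[128.66719441 -16.05269866  30.        ] 1.2042665333457343 38.917861928155006
[123.3401623  -13.47248713  23.        ] 1.1931161246305428 44.81853142090702
pivot chk [166.9714268  -33.69989409  14.        ]
depth 156.47021756754893 tip width mm 14.856038106233797
```

The button is now at about 1.15 rad and the fingertip is ±7.4 mm wide along x. With the TCP at x=121 the finger will be centred on the knob.

Run:
```python
from h import *
for b in [(121,28,22),(121,10,22),(121,-8,22),(119,-14,22)]: print(b,goto(b,16)[0])
```

```text
(121, 28, 22) [-0.19  0.17 -0.14]
(121, 10, 22) [-0.58 -1.59 -0.14]
(121, -8, 22) [-0.97 -3.35 -0.14]
(119, -14, 22) [-1.27 -3.9  -0.22]
```

Request:
step_arm:
  rows:
    - [-0.2,0.1,-0.14,0,0,0,0]
    - [-0.3,-0.3,-0.14,0,0,0,0]
    - [-0.4,-0.8,-0.14,0,0,0,0]
    - [-0.5,-1.2,-0.14,0,0,0,0]
    - [-0.58,-1.6,-0.14,0,0,0,0]
    - [-0.65,-1.9,-0.14,0,0,0,0]
    - [-0.72,-2.2,-0.14,0,0,0,0]
    - [-0.78,-2.5,-0.14,0,0,0,0]
    - [-0.85,-2.8,-0.14,0,0,0,0]
    - [-0.91,-3.1,-0.15,0,0,0,0]
    - [-0.97,-3.3,-0.15,0,0,0,0]
    - [-1.05,-3.5,-0.18,0,0,0,0]
    - [-1.05,-3.5,-0.18,0,0,0,0]

```text
t: 14.08
tcp_pos: [578.4, 8.5, 90.3]
orientation: [3.095, -0.341, 0.242]
contact_force: [-0.5, -0.0, -0.4]
finger_gap: 0.1
```

Run:
```python
from h import *
where(); print(goto((119,-14,22),16)[0])
```

```text
t 14.0833 board tcp [119.7  -9.7  21.8] F board [-0.6 -0.1 -0.2] gap 0.06566588258266232
[-0.17 -0.4  -0.01]
```

Request:
step_arm:
  rows:
    - [-0.04,-0.1,0,0,0,0,0]
    - [-0.08,-0.2,0,0,0,0,0]
    - [-0.13,-0.3,0,0,0,0,0]
    - [-0.17,-0.4,0,0,0,0,0]
    - [-0.19,-0.5,0,0,0,0,0]
    - [-0.19,-0.5,0,0,0,0,0]

```text
t: 14.58
tcp_pos: [577.0, 5.1, 90.4]
orientation: [3.097, -0.339, 0.243]
contact_force: [0.4, 2.7, 0.5]
finger_gap: -0.3
```

Run:
```python
from h import *
where(); print(goto((119,-14,22),16)[0])
```

```text
t 14.5833 board tcp [119.2 -13.3  22.1] F board [0.  2.7 0.6] gap -0.2845761199827848
[-0.02 -0.06 -0.02]
```

Request:
step_arm:
  rows:
    - [-0.02,-0.1,0,0,0,0,0]
    - [-0.04,-0.2,0,0,0,0,0]
    - [-0.06,-0.3,0,0,0,0,0]
    - [-0.06,-0.3,0,0,0,0,0]

```text
t: 14.92
tcp_pos: [576.9, 4.7, 90.5]
orientation: [3.1, -0.336, 0.245]
contact_force: [1.4, 8.1, -0.9]
finger_gap: 0.2
```

Run:
```python
from h import *
where(); print(goto((119,10,22),16)[0],goto((119,10,130),16)[0],goto((40,200,200),16)[0])
```

```text
t 14.9167 board tcp [119.2 -13.8  22.2] F board [-0.7  8.2 -0.6] gap 0.15871713421140285
[ 0.5   2.33 -0.03] [-3.95  3.31  9.76] [-9.73 24.05 12.77]
```

The end stop is reached: 8 N with no further motion, at the TCP y expected for 1.57 rad. Retreating.

Request:
step_arm:
  rows:
    - [0.2,0.8,0,0,0,0,0]
    - [0.5,2.3,0,0,0,0,0]
    - [0.5,2.3,0,0,0,0,0]
    - [-1,2.6,3.3,0,0,0,0]
    - [-2.5,3,6.5,0,0,0,0]
    - [-4,3.3,9.8,0,0,0,0]
    - [-5.5,7,11,0,0,0,0]
    - [-6.5,11,12.8,0,0,0,0]
    - [-7.5,15,12.8,0,0,0,0]
    - [-8.5,19,12.8,0,0,0,0]
    - [-9.5,23,12.8,0,0,0,0]
    - [-9.7,24,12.8,0,0,0,0]
    - [-9.7,24,12.8,0,0,0,0]

```text
t: 16.0
tcp_pos: [477.7, 245.5, 218.4]
orientation: [3.099, -0.329, 0.242]
contact_force: [0.3, -0.1, -0.0]
finger_gap: 0.0
```

Run:
```python
from h import *
from bench import arm
import cv2
where()
t=arm.read_camera("top")["image"]; s=arm.read_camera("side")["image"]
v=np.zeros((520,800,3),np.uint8)
v[:292,:400]=cv2.resize(t[128:268,220:412],(400,292),interpolation=cv2.INTER_CUBIC); v[:413,400:]=cv2.resize(s[150:310,275:430],(400,413),interpolation=cv2.INTER_CUBIC)
v[300:520,:400]=cv2.resize(t[150:350,80:540],(400,220))
cv2.imwrite("pics/f.png",cv2.convertScaleAbs(v,alpha=1.5))
d0=d["top"]["image"]
for n,(x,y,r) in {"jar":(152,216,22),"paint":(128,294,26),"bowl":(495,262,28)}.items():
    print(n,"mean abs change",cv2.absdiff(t[y-r:y+r,x-r:x+r],d0[y-r:y+r,x-r:x+r]).mean().round(2))
```

```text
t 16.0 board tcp [ 38.3 199.9 201.1] F board [ 0.3 -0.  -0.2] gap 0.021213727649574087
jar mean abs change 11.81
paint mean abs change 38.05
bowl mean abs change 8.16
```

View pics/f.png

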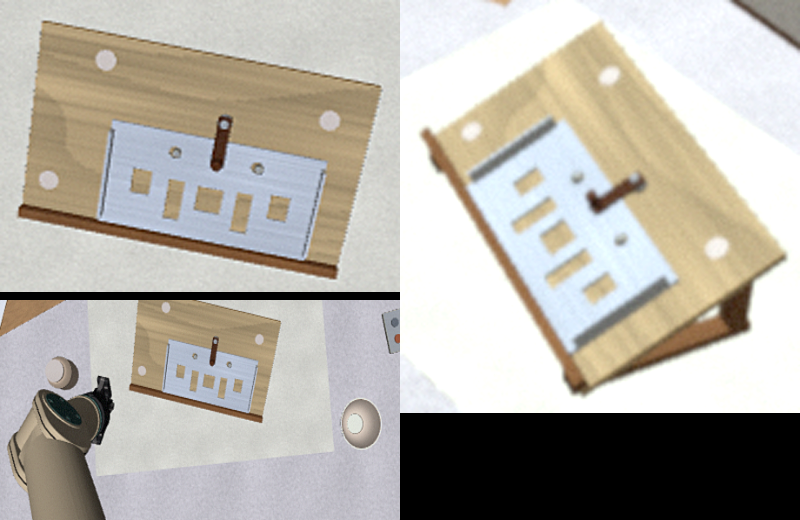

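Final view: the button points straight down the slope, from (225,125) to (217,165), both pins are through the holes, and the stencil is flat. The arm hides the paint bottle in the top view, so I'll lift it clear and check the bystanders numerically.

Request:
step_arm:
  rows:
    - [0,0,4,0,0,0,0]
    - [0,0,8,0,0,0,0]
    - [0,-3,12,0,0,0,0]
    - [0,-7,15,0,0,0,0]
    - [0,-11,15,0,0,0,0]
    - [0,-15,15,0,0,0,0]
    - [0,-19,15,0,0,0,0]
    - [0,-22,15,0,0,0,0]
    - [0,-22,15,0,0,0,0]
    - [0,-22,15,0,0,0,0]

```text
t: 16.93
tcp_pos: [478.2, 15.8, 368.2]
orientation: [3.091, -0.355, 0.241]
contact_force: [0.5, 1.0, 0.0]
finger_gap: -0.1
```

Run:
```python
from h import *
from bench import arm
import cv2
where()
C={n:arm.read_camera(n)["image"] for n in ("top","side")}
for n,q in {"top":{"jar":(152,216,22),"paint":(128,294,26),"bowl":(495,262,28)},"side":{"jar":(258,160,20),"paint":(195,170,24),"bowl":(420,380,30)}}.items():
    for k,(x,y,r) in q.items():
        a=cv2.cvtColor(d[n]["image"],cv2.COLOR_BGR2GRAY)[y-r:y+r,x-r:x+r]; b=cv2.cvtColor(C[n],cv2.COLOR_BGR2GRAY)[y-r-12:y+r+12,x-r-12:x+r+12]
        m=cv2.matchTemplate(b,a,cv2.TM_CCOEFF_NORMED); _,v,_,l=cv2.minMaxLoc(m); print(n,k,"shift px",l[0]-12,l[1]-12,"score",round(v,3))
# button direction from the dark bar in the top view
p=np.load("p.npy"); 
i=C["top"][160:230,290:345].astype(int); m=(i.max(2)<75)&(i[...,2]-i[...,0]>12)
n,l,st,ce=cv2.connectedComponentsWithStats(m.astype(np.uint8)); k=1+st[1:,4].argmax(); ys,xs=np.nonzero(l==k)
P=np.array([hit(p,d["top"],(x+290,y+160),15) for x,y in zip(xs,ys)])[:,:2]; u=np.linalg.svd(P-P.mean(0))[2][0]; u=u if u[0]<0 else -u
print("bar px",len(P),"mean",P.mean(0).round(1),"theta",np.arctan2(-u[0],u[1]).round(3))
```

```text
t 16.9333 board tcp [147.  -24.3 315.6] F board [ 0.3  1.1 -0.1] gap -0.09598675098006784
top jar shift px 0 0 score 0.997
top paint shift px 0 0 score 0.998
top bowl shift px 0 0 score 0.995
side jar shift px 0 0 score 0.998
side paint shift px 0 0 score 0.999
side bowl shift px 0 0 score 0.996
bar px 133 mean [141.2 -29.3] theta 1.545
```

The bystanders haven't moved, the button measures 1.545 rad, and the arm is clear of everything. Handing in.

```bash
python3 -c "
from bench import arm
print(arm.finish_job())"
```

```text
the job is handed in; nothing more can be done
None
```

The job is handed in at about 17 s of the 54 s allowed. The stencil is on both pins and lies flat, and the turn-button is down over its upper edge. The hand-in gives no verdict, so this rests on my own checks.

**What I did:** I pushed the stencil about 65 mm along the ledge by its left lip with the shut fingers until it dropped onto the pins. I then pushed the knob down the slope and sideways to its end stop, and backed the arm off.

**Last checks:**
- **Stencil:** The last pictures show both pins through the holes. Just after the drop, its upper corners measured 1.4 and 5.6 mm off the board, against about 20 mm before. That spread is camera error. I did not measure the flatness again after swinging the button.
- **Turn-button:** It measured 1.545 rad, where 1.35 is needed. At the stop it took 8 N with almost no further movement.
- **Bowl, jar and paint bottle:** None had shifted in either view (0 px). An earlier top-view comparison showed a large change at the paint bottle. The arm was hiding it, and the match was exact once the arm was lifted.

**What went wrong on the way:** On the first sideways push, the knob slipped onto the finger's up-slope face because the fingertip was thinner than I had assumed. The tool was pushed aside with about 25 N (the limit for the arm or gripper body is 40 N). I backed out, measured again and repeated the push cleanly.

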